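Hang the hook-on bin on the storage rail

TASK

Pick up the small bin that has the hook, lift its hook over the rail's front lip, lower it gently behind the lip, and slide it along in light contact until the hook finds and drops into the notch in the strip. Keep hold of it until the hook is fully home with its bridge resting on the lip, never force it against the rail, then let go and back off, and leave the other loose things alone.

Things in the scene. Friction and masses are not known exactly. Their poses are not given: they have to be found in the camera images.
- hook_bin: Loose open grey bin 60 (x) x 80 (y) x 60 mm high, 0.26 to 0.49 kg, upright on the table. Steel back plate on its -x side: x -36 to -30, 60 wide, up to z 108. From the plate's top a hook reaches to -x: bridge z 100 to 108, 22 wide, then a nose pointing down. Origin: centre of the underside, z up. To hang it, turn its +x the same way as the rail's +x.
- grip_tab (a point): Where to grip hook_bin: on a flat upright tab on the bridge, 10 mm thick (x), 40 wide (y), z 108 to 150. This point is at bin x -41.5, z 138. Grip from above, fingers closing along the bin's x.
- nose_tip (a point): Centre of the lower end of hook_bin's nose, at bin x -50, z 74. The nose is x -53 to -47, 22 mm wide (y), 26 mm long below the bridge's underside.
- hook_seat (a point): Middle of the underside of hook_bin's bridge, at bin x -41.5, z 100, straight below the tab's middle. It is the middle of the 11 mm gap between nose and back plate that straddles the lip, and rests on the lip's top when home.
- rail: Fixed aluminium rail along its own y on a stand, 250 mm long. Origin: on the table under its middle, z up. Bin hangs on its +x side. Open-topped trough x -7 to 7 between the front lip and a back plate (x -12 to -7, top z 154); end blocks (top z 154) beyond y -110 and 110. Rigid: slide and press with a few newtons only, 25 N is too much. Base plate 160 x 290 x 12 mm.
- lip_top (a point): Middle of the top edge of the rail's front (anti-jump) lip, at rail x 9.5, y 0, z 150. The lip is 5 mm thick (x 7 to 12), runs the rail's length; its outer face goes down to z 60 and the hung bin's plate leans on it (by up to 0.1 rad).
- trough_mid (a point): Point at rail x 0, y 0, z 138, the level of the trough's floor: a flat steel strip 340 mm long, clamped, its ends poking out of the rail. Halfway along it has one through notch 28 mm long in y, its middle anywhere from y -60 to 60, not measured: feel for it. On the strip the nose holds the bridge 14 mm above the lip; in the notch it sinks until the bridge rests on the lip.
- plain_bin: Loose bystander: the same sort of grey bin with a plain back plate 85 mm high, no hook and no tab. Origin: centre of underside. It may stand in either of the two bin places.
- jar: Loose bystander: glass jar 56 mm across, 75 high, origin at centre of underside.
- screwdriver: Loose bystander: screwdriver lying on the table.
- tape: Loose bystander: roll of tape, 90 mm across, 25 high, lying flat; origin at centre of underside.
- spool: Loose bystander: wooden spool 44 mm across, 50 high, standing; origin at centre of underside.
- can: Loose bystander: tin can 70 mm across, 90 high; origin at centre of underside.
Things that resemble listed ones, but are neither listed nor needed, are in the scene too. Leave any green look-alike of the hook_bin alone.

How it is judged:
On the way, in this order (a step that is already met when the one before it is completed fails the run):
1. the bin, held, has its hook over the lip: nose in the trough, its tip below the lip's top (x of nose_tip in the frame of rail between -0.0085 and 0.0085 m and y of nose_tip in the frame of rail between -0.11 and 0.11 m and z of nose_tip in the frame of rail below 0.146 m and contact force between the fingers and hook_bin above 1 N), for 0.1 s.
2. the hook is lowered fully home in the notch while still held (x of nose_tip in the frame of rail between -0.0085 and 0.0085 m and y of nose_tip in the frame of rail between -0.11 and 0.11 m and x of hook_bin in the frame of rail above 0.03 m and z of hook_seat in the frame of rail below 0.1535 m and contact force between the fingers and hook_bin above 1 N), for 0.2 s.
At the end, for the whole second after the job is handed in: The hook bin hangs on the rail, released and still: bin on the +x (lip) side, nose behind the lip between the end blocks, bridge within 3.5 mm of the lip's top (possible only in the notch), upright within 0.17 rad and in line with the rail within 0.3 rad (x of nose_tip in the frame of rail between -0.0085 and 0.0085 m and y of nose_tip in the frame of rail between -0.11 and 0.11 m and x of hook_bin in the frame of rail above 0.03 m and z of hook_seat in the frame of rail below 0.1535 m and angle between hook_bin's own z axis and vertical below 0.17 rad and angle between the x axis of hook_bin and the x axis of rail, either way round below 0.3 rad and linear speed of hook_bin below 0.02 m/s and angular speed of hook_bin below 0.2 rad/s and not (contact force between the fingers and hook_bin above 0.05 N)); the robot touches nothing.
It fails at once if the bin is forced against the rail with more than 25 N (contact force between hook_bin and rail above 25 N).
It fails at once if the robot hits the rail with more than 25 N (contact force between the arm and rail above 25 N).
It fails at once if a bystander is shifted by more than 30 mm (distance of any of plain_bin, jar, screwdriver, tape, spool, can from where it was at the start of the episode above 0.03 m).
It also fails if it takes over 72 s, if anything falls off the work surface, if the arm or the gripper's body presses on something with over 40 N, if the wrist force passes 120 N, or if a joint passes its speed limit or range.

ROBOT

A 6-joint arm with a two-finger parallel gripper is mounted at the origin on the work surface. World frame = base frame: x ahead of the robot, y to its left, z up, the work surface at z = 0. Lengths are in m, angles in rad, forces in N, time in s.
With the tool pointing down it reaches from about 0.425 to 0.95 m from the base axis. Payload 3.5 kg.
Tool frame: the origin (TCP) lies on the centre line of the jaws, within the pads' length; the fingertips stand 17 mm ahead of it and the grasp point (between the pads) lies 2 mm behind it; z points along the fingers, y is the line along which they close (so a half turn about z gives the same grasp; the last joint's range is limited). The gripper opens to 85 mm and grips with 20 to 120 N. Pads are 22 mm wide; open, the fingers measure 114 mm over their backs; the gripper's body (76 mm by 85 mm) begins 54 mm behind the grasp point. The pads swing forward as they close: fully open they stand 13 mm farther back than shut.
Start: joints at [1.131, 0.286, 1.577, -0, 1.279, -0.15], TCP at [0.193, 0.647, 0.248] pointing down, gripper open.
Joint ranges: [-2.77, 2.77], [-0.9, 2.22], [0.21, 2.48], [-1.53, 4.67], [0.24, 2.81], [-2.84, 2.84]. Speed limits (rad/s): [2.79, 2.79, 3.14, 3.14, 3.14, 3.14].

INTERFACE

Orientations are given as a unit quaternion [x, y, z, w].
In Python, from plant import ctrl gives the robot as it stands. The module is installed in compiled form; this text tells all that it offers.
- The arm moves only by the tool drive_tool, never from a script. Its argument "moves" is a list of rows, each a list of 3 entries, a list of its own where there are three numbers: the turn, a rotation vector about the tool's x, y, z in rad, then the shift along the tool's x, y, z in m, then the finger opening in m, from 0 to 0.0854. A call has 1 to 5 rows; each row shifts and turns the commanded pose from where the row before left it, along the tool's axes as they then stand; what a row does not reach is not made up. A row lasts 1/8 s, in which the tool goes at most 62.5 mm and 10.7 degrees, less where a joint would pass 70% of its speed; a pose out of reach is approached as far as the arm can. A call with a gripper value outside its range is refused whole. The fingers move at their own pace and stop on an object; "grip_force" is the grip in N (left out, the last holds). Time passes only in rows, so rows that do not move let the fingers close. It gives the time, the measured TCP pose, the force, the opening and the grip force at its end, in the units of the state.
- ctrl.get_state(): the state, without advancing time (a new reading comes with each control period).
- ctrl.read_camera(name): name is "side" or "top"; returns a dict with "image" (400x640x3 uint8, red, green, blue), "fx", "fy", "cx", "cy" (pixels), "dist" ([k1, k2, p1, p2, k3] as OpenCV has them; the pictures are not rectified), "R" (3x3) and "t" (3): a world point X has camera coordinates R X + t. Camera axes: x right, y down, z forward; pixel columns grow to the right and rows downward; lengths in m; the calibration is good to about 2 mm. A picture is of the moment at which its call begins. There is no depth.
- ctrl.sign_off(): hands the job in; it is judged then, once.
The state is a dict: "time": time; "qpos": joint angles; "dq": joint speeds; "joint_efforts": joint torques, N m; "eef_pos": TCP position; "tcp_rot": TCP orientation; "contact_force": force on the tool from outside, world axes, zero at the start; "wrist_torque": the same for the moment, N m; "opening": opening from 0.0 (shut) to 1.0 (fully open); "finger_force": force on a finger pad.
Only numpy, scipy, OpenCV 4.12 (cv2) and the standard library are available. Lean on these libraries where they do the work, as an engineer would, in place of code of your own. Each camera call takes 0.05 s, during which the arm holds its last target. There are 200 camera calls.

## Working session

There is one attempt and no reset: what is moved stays moved. The work goes in short steps, Python scripts to look and compute and a tool call to move; the robot and the scene stay as the last step left them, time stands still between calls to the robot, and variables do not carry over. Pictures are saved under pics/ and viewed, at most 10 in all, crops included, and the job is handed in when it is done.

Besides the shell and the picture viewer there is one more tool, called after "Emit:" as a command line: name --argument value ..., lists and objects as JSON in quotes. drive_tool: Moves the arm, as the interface text tells. Its arguments: {"type":"object","properties":{"moves":{"type":"array","items":{"type":"array"}},"grip_force":{"type":"number"}},"required":["moves"]}

```bash
mkdir -p pics; ls; python3 - <<'E'
from plant import ctrl
import cv2,pickle
for n in("side","top"):
    c=ctrl.read_camera(n); cv2.imwrite(f"pics/{n}0.png",c["image"][:,:,::-1]); pickle.dump(c,open(f"{n}0.pkl","wb"))
    print(n,c["fx"],c["fy"],c["cx"],c["cy"],c["dist"],c["R"],c["t"])
s=ctrl.get_state(); print(s)
E
```

```text
pics
side 495.23474941332086 495.23474941332086 317.7809502954042 205.83576748477367 [-0.10678674  0.          0.          0.          0.        ] [[ 0.84342248 -0.53722876 -0.00487547]
 [-0.30528037 -0.47176811 -0.82718725]
 [ 0.44208869  0.69915671 -0.56190522]] [-0.49580155  0.25197641  1.03757306]
top 373.7515872078598 373.7515872078598 320.58062044917097 200.26268716346354 [-0.01791069  0.          0.          0.          0.        ] [[-2.79519033e-02 -9.99609101e-01 -5.80108334e-04]
 [-9.94620982e-01  2.78703165e-02 -9.97614570e-02]
 [ 9.97386282e-02 -2.21153468e-03 -9.95011214e-01]] [-0.008334    0.56193666  1.19838389]
{'time': 0.1, 'qpos': array([ 1.13099652e+00,  2.87122510e-01,  1.57802003e+00, -1.20878145e-05,
        1.27860922e+00, -1.49994331e-01]), 'dq': array([-6.94972865e-04, -2.74899650e-03, -5.22494286e-03,  1.90039755e-04,
       -8.31411754e-05,  1.98147454e-03]), 'joint_efforts': array([ 1.02809827e-03, -4.07296658e+01, -2.93700546e+01, -1.90248097e-04,
        3.40274644e-03,  4.28902950e-06]), 'eef_pos': array([0.19262339, 0.64635274, 0.24706089]), 'tcp_rot': array([ 1.44394376e-01,  9.89519630e-01, -1.03463221e-03, -3.08226563e-04]), 'contact_force': array([ 0.17765874,  0.55265523, -0.88490144]), 'wrist_torque': array([0.02592545, 0.0189087 , 0.0364092 ]), 'finger_force': 0.0, 'opening': 0.999913131681385}
```

View pics/side0.png

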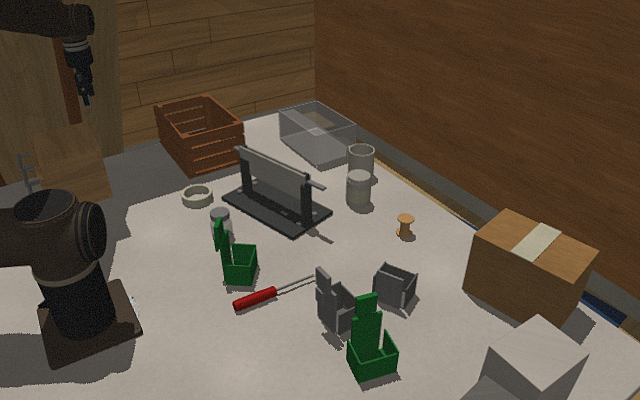

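View pics/top0.png

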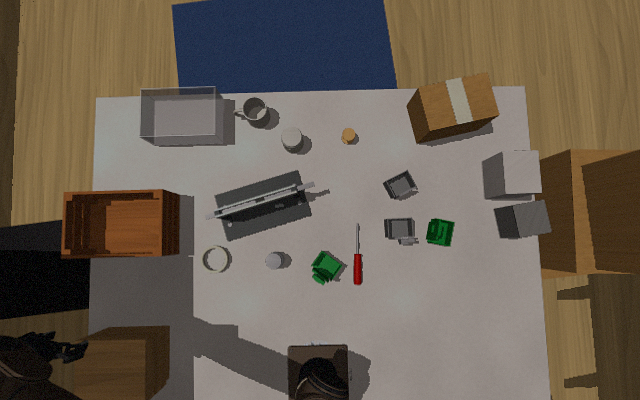

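Side view: grey bin with tab at about (335,295), plain bin (395,285), rail (270,185), green look-alikes at (238,255) and (370,340). Top view: hook bin (400,230) with tab near (407,240), rail from (210,215) to (312,185). Next, enlarged crops.

```bash
python3 - <<'E'
import cv2,numpy as np
s=cv2.imread("pics/side0.png");t=cv2.imread("pics/top0.png")
def crop(im,x,y,w,h,k):
    c=cv2.resize(im[y:y+h,x:x+w],None,fx=k,fy=k,interpolation=cv2.INTER_CUBIC)
    for i in range(0,w,10):
        cv2.line(c,(i*k,0),(i*k,6 if (x+i)%50 else 14),(0,0,255),1)
        if (x+i)%20==0: cv2.putText(c,str(x+i),(i*k,22),0,.35,(0,0,255),1)
    for i in range(0,h,10):
        cv2.line(c,(0,i*k),(6,i*k),(0,0,255),1)
        if (y+i)%20==0: cv2.putText(c,str(y+i),(8,i*k+4),0,.35,(0,0,255),1)
    return c
a=np.hstack([crop(t,370,190,100,75,4),crop(s,300,250,100,75,4)])
b=np.hstack([crop(t,200,160,130,90,3),crop(s,215,135,130,90,3)])
b=np.hstack([b,np.zeros((270,20,3),np.uint8)])
cv2.imwrite("pics/crop1.png",np.vstack([a,b]))
E
```

```text
(no output)
```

View pics/crop1.png

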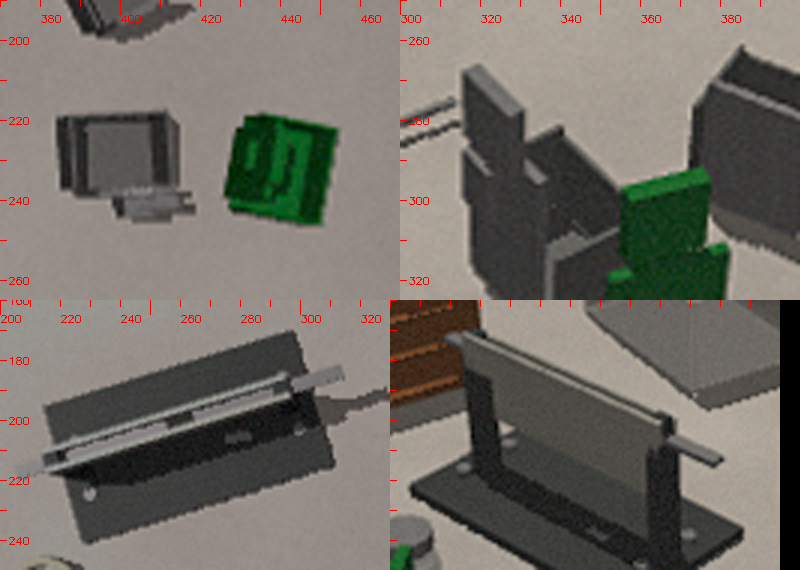

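The crop shows the hook bin's tab at top about (400–415,240), and in the side view tab corners about (316,267), (322,265), (330,277), (330,289). The strip pokes out of the rail to about (313,183) and (206,217) in the top view. There's a dark gap at (258,200) in the trough. Fitting poses next.

```bash
cat > h.py <<'E'
import numpy as np,cv2,pickle
from scipy.optimize import least_squares
C={n:pickle.load(open(f"{n}0.pkl","rb")) for n in("side","top")}
def K(c): return np.array([[c["fx"],0,c["cx"]],[0,c["fy"],c["cy"]],[0,0,1.]])
def proj(n,X):
    c=C[n]; return cv2.projectPoints(np.atleast_2d(X).astype(float),cv2.Rodrigues(c["R"])[0],c["t"],K(c),np.array(c["dist"]))[0][:,0]
def onz(n,uv,z):
    c=C[n]; p=cv2.undistortPoints(np.array([[uv]],float),K(c),np.array(c["dist"]))[0,0]
    o=-c["R"].T@c["t"]; d=c["R"].T@np.array([p[0],p[1],1.]); return o+d*(z-o[2])/d[2]
def W(p,L):
    L=np.atleast_2d(L); c,s=np.cos(p[2]),np.sin(p[2])
    return np.c_[p[0]+c*L[:,0]-s*L[:,1],p[1]+s*L[:,0]+c*L[:,1],L[:,2]]
def fit(p0,obs):
    f=lambda p:np.concatenate([(proj(n,W(p,L))[0]-uv) for n,L,uv in obs])
    r=least_squares(f,p0,loss="soft_l1"); return r.x,f(r.x).reshape(-1,2)
E
python3 - <<'E'
from h import *
for uv in [(214,195),(297,170),(311,215),(228,241)]: print("base",onz("top",uv,.012)[:2].round(4))
for uv in [(222,198),(294,237),(331.5,212)]: print("base side",onz("side",uv,.012)[:2].round(4))
print("strip ends top",onz("top",(313,183),.138).round(4),onz("top",(206,217),.138).round(4),"side",onz("side",(325,188.5),.138).round(4), onz("side",(235,147.5),.138).round(4), "gap",onz("top",(258.5,199.5),.138).round(4))
print("binbottom rough",onz("top",(400,230),.06))
print("tab top",onz("top",(407,240),.15), "tab side",onz("side",(323,271),.15))
# rail hypotheses: overlay
E
python3 - <<'E'
import sys; sys.path.insert(0,'.')
from h import *
for cam in C: print(cam,-C[cam]["R"].T@C[cam]["t"])
E
```

```text
base [0.5907 0.3307]
base [0.6672 0.0521]
base [0.515 0.009]
base [0.4368 0.2845]
base side [0.438  0.2774]
base side [0.5204 0.0073]
base side [0.6632 0.0481]
strip ends top [ 0.6031 -0.0025  0.138 ] [0.5099 0.3187 0.138 ] side [ 0.6044 -0.0083  0.138 ] [0.5095 0.315  0.138 ] gap [0.558  0.1616 0.138 ]
binbottom rough [ 0.45643516 -0.27323015  0.06      ]
tab top [ 0.425391   -0.27324411  0.15      ] tab side [ 0.4275722  -0.27169812  0.15      ]
side [ 0.03639431 -0.87291059  0.78903213]
top [ 0.43915587 -0.02134183  1.24846019]
```

```bash
python3 - <<'E'
from h import *
b=(0.5524,0.1691)
ims=[]
for yaw in (np.pi+0.272,0.272):
  p=(b[0],b[1],yaw)
  for n,(x,y,w,h,k) in {"side":(228,138,100,75,4),"top":(200,170,120,60,3)}.items():
    im=cv2.imread(f"pics/{n}0.png"); 
    c=cv2.resize(im[y:y+h,x:x+w],None,fx=k,fy=k,interpolation=cv2.INTER_CUBIC)
    c=cv2.convertScaleAbs(c,alpha=1.4)
    def ln(A,B,col):
        q=((proj(n,W(p,[A,B]))+.5-[x,y])*k*16).astype(int); cv2.line(c,tuple(map(int,q[0])),tuple(map(int,q[1])),col,1,cv2.LINE_AA,4)
    for X,z in((7,150),(12,150),(12,60)): ln([X/1e3,-.125,z/1e3],[X/1e3,.125,z/1e3],(0,0,255))
    for X in (-7,-12): ln([X/1e3,-.125,.154],[X/1e3,.125,.154],(0,255,0))
    for s in(-1,1):
        for yy in (.11,.125): ln([-.012,s*yy,.154],[.012,s*yy,.154],(255,255,0))
    for X in(-.08,.08): ln([X,-.145,.012],[X,.145,.012],(255,0,255))
    c=cv2.copyMakeBorder(c,0,300-c.shape[0],0,400-c.shape[1],0); ims.append(c)
cv2.imwrite("pics/ov.png",np.vstack([np.hstack(ims[:2]),np.hstack(ims[2:])]))
E
```

```text
(no output)
```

View pics/ov.png

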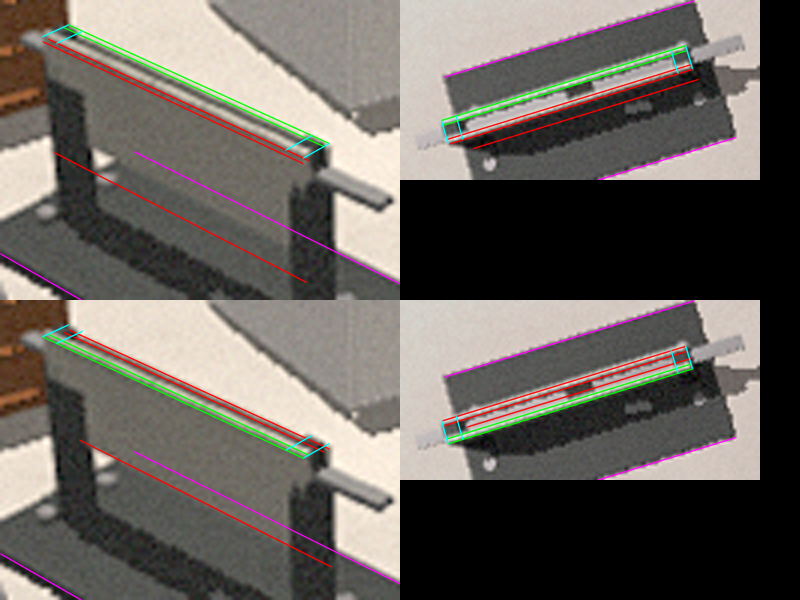

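Both overlays fit the rail's outline, so it comes down to which face is the lip. One contrast-stretched zoom should settle that.

```bash
python3 - <<'E'
from h import *
im=cv2.imread("pics/side0.png"); t=cv2.imread("pics/top0.png")
f=lambda c,k,a:cv2.convertScaleAbs(cv2.resize(c,None,fx=k,fy=k,interpolation=cv2.INTER_CUBIC),alpha=a)
a=f(im[140:205,232:332],8,2.2)[:400,:800]; b=f(t[178:222,200:320],6,1.5)[:200,:]
a=f(im[142:208,232:332],6,2.2)
b=f(t[178:222,200:320],5,1.5)
o=np.zeros((600,620,3),np.uint8); o[:a.shape[0],:600]=a; b=b[:600-a.shape[0]-4]; o[a.shape[0]+4:a.shape[0]+4+b.shape[0],:600]=b
cv2.imwrite("pics/z.png",o)
E
```

```text
(no output)
```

View pics/z.png

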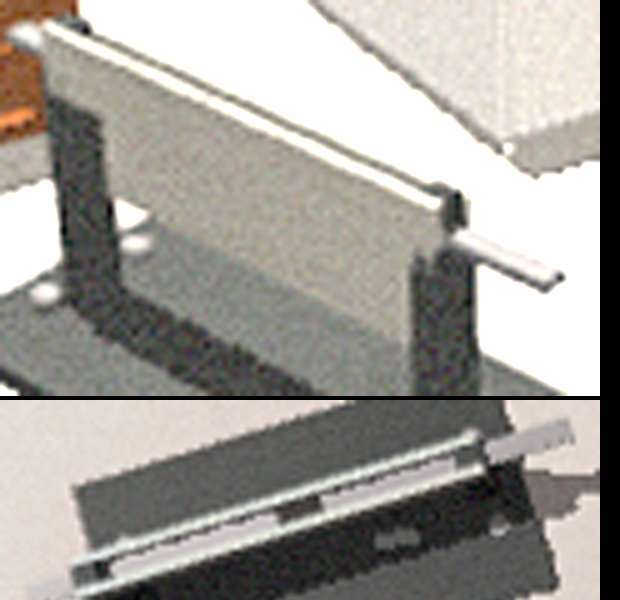

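The lip is on the far side. The near plate is shallow, and the deep face behind the legs ends where the lip's lower edge projects at yaw ≈ 0.27. So rail +x points away from the robot and no half turn is needed. I'll start the arm toward the bin.

Emit:
drive_tool --moves '[[[0,0,0.18],[-0.051,-0.032,0],0.085],[[0,0,0.18],[-0.056,-0.022,0],0.085],[[0,0,0.18],[-0.059,-0.012,0],0.085],[[0,0,0.18],[-0.06,-0.001,0],0.085],[[0,0,0.18],[-0.059,0.01,0],0.085]]'

```text
time: 0.72
eef_pos: [0.3927, 0.4201, 0.2479]
tcp_rot: [0.563, 0.827, -0.0, -0.0]
contact_force: [0.5, 0.2, -0.5]
opening: 0.994
finger_force: 0.0
```

```bash
python3 - <<'E'
from h import *
# rail fit
T=.012;B=lambda x,y:[x,y,T]
obs=[("top",B(.08,.145),(214,195)),("top",B(.08,-.145),(297,170)),("top",B(-.08,-.145),(311,215)),("top",B(-.08,.145),(228,241)),
("side",B(-.08,.145),(222,198)),("side",B(-.08,-.145),(294,237)),("side",B(.08,-.145),(331.5,212)),
("side",[-.0095,.125,.154],(239.3,145.7)),("side",[-.0095,-.125,.154],(305.3,176.5))]
p,r=fit([.552,.169,.27],obs); print("rail",p.round(4)); print(r.round(1))
pickle.dump(p,open("rail.pkl","wb"))
f=lambda c,k,a:cv2.convertScaleAbs(cv2.resize(c,None,fx=k,fy=k,interpolation=cv2.INTER_CUBIC),alpha=a)
a=f(cv2.imread("pics/top0.png")[210:255,375:425],8,1.5)
b=f(cv2.imread("pics/side0.png")[258:340,308:358],7,1.9)
o=np.zeros((580,760,3),np.uint8); o[:a.shape[0],:400]=a; o[:b.shape[0],405:405+350]=b
cv2.imwrite("pics/bin.png",o)
E
```

```text
rail [0.5539 0.1681 0.2787]
[[ 0.4 -0.1]
 [ 0.4 -1. ]
 [ 0.7 -0.6]
 [-0.3 -0.1]
 [-1.4 -1.2]
 [-1.1  0.6]
 [ 1.7 -1.3]
 [-0.2  0.7]
 [-0.5 -0.1]]
```

View pics/bin.png

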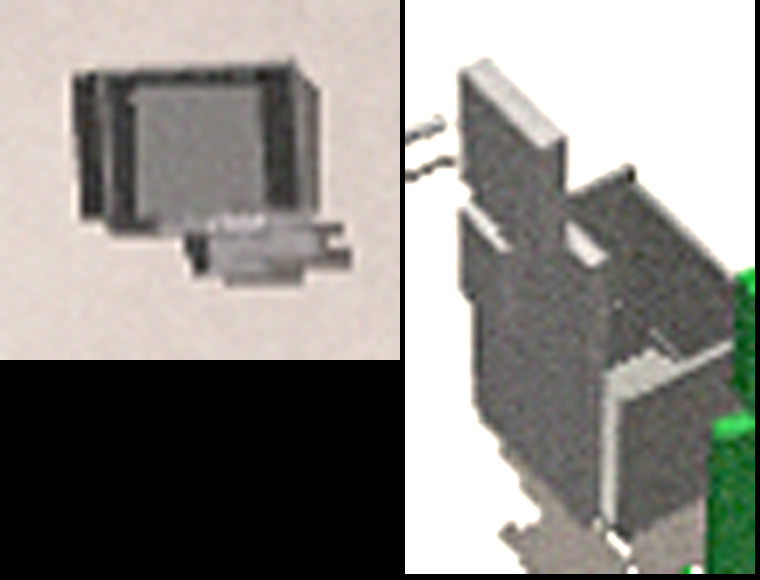

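```bash
python3 - <<'E'
from h import *
m=lambda x,y,z:[x/1e3,y/1e3,z/1e3]
obs=[("side",m(-46.5,20,150),(315.4,268.3)),("side",m(-46.5,-20,150),(327.6,278.7)),("side",m(-36.5,-20,150),(330.6,276.9)),("side",m(-36.5,20,150),(319,266.1)),
("side",m(-36,-30,108),(335.4,295.4)),("side",m(-36,30,108),(315.4,287.1)),("side",m(30,40,60),(339.7,281.9)),("side",m(-30,-40,0),(337.1,333.3)),
("top",m(30,40,60),(387.7,218.6)),("top",m(30,40,0),(383.9,218.9)),("top",m(-30,40,0),(385.2,236.8)),("top",m(-30,40,60),(388.3,238.9))]
p,r=fit([.46,-.272,0],obs); print("bin",p.round(4)); print(r.round(1).tolist())
print("tab",W(p,m(-41.5,0,138)))
R=pickle.load(open("rail.pkl","rb"))
tops=[("strip",W(R,m(0,y,138))) for y in(-170,0,170)]
for uv,n in(((313,183),"top"),((206,217),"top"),((325,188.5),"side"),((235,147.5),"side"),((258.5,199.5),"top")):
    w=onz(n,uv,.138)[:2]-R[:2]; c,s=np.cos(R[2]),np.sin(R[2]); print(n,uv,"rail xy",c*w[0]+s*w[1],-s*w[0]+c*w[1])
print("top preds of tab corners",proj("top",W(p,[m(-46.5,20,150),m(-46.5,-20,150),m(-36.5,-20,150),m(-36.5,20,150)])).round(1).tolist())
E
```

```text
bin [ 0.4663 -0.274   0.0409]
[[-0.5, -0.3], [-0.7, 0.8], [0.6, 0.5], [0.1, -0.0], [-1.2, 0.9], [1.1, -8.0], [-0.4, -1.0], [1.6, 2.3], [-1.0, -0.3], [-0.3, 0.3], [-0.1, 0.4], [0.1, -1.7]]
tab [[ 0.42487678 -0.27571101  0.138     ]]
top (313, 183) rail xy 0.0004038565248738399 -0.1776260756524919
top (206, 217) rail xy -0.0008184852160493042 0.15685926881585374
side (325, 188.5) rail xy 6.167380603589595e-05 -0.1835751501003268
side (235, 147.5) rail xy -0.002302384952374656 0.15340866590372887
top (258.5, 199.5) rail xy 0.002110055403580763 -0.007423172610026981
top preds of tab corners [[401.2, 242.3], [414.8, 241.4], [414.5, 238.0], [400.9, 238.9]]
```

Emit:
drive_tool --moves '[[[0,0,0.067],[-0.062,-0.0057,0],0.085],[[0,0,0.067],[-0.062,-0.0016,0],0.085],[[0,0,0.067],[-0.062,0.0026,0],0.085],[[0,0,0.067],[-0.062,0.0067,0],0.085],[[0,0,0.067],[-0.061,0.011,0],0.085]]'

```text
time: 1.35
eef_pos: [0.4804, 0.1221, 0.248]
tcp_rot: [0.691, 0.722, -0.0, -0.0]
contact_force: [0.6, 0.4, 0.8]
opening: 0.992
finger_force: 0.0
```

Emit:
drive_tool --moves '[[[0,0,0],[-0.0565,-0.0102,0],0.06],[[0,0,0],[-0.0565,-0.0102,0],0.06],[[0,0,0],[-0.0565,-0.0102,0],0.06],[[0,0,0],[-0.0565,-0.0102,0],0.06],[[0,0,0],[-0.0565,-0.0102,0],0.06]]'

```text
time: 1.98
eef_pos: [0.4417, -0.1622, 0.2481]
tcp_rot: [0.691, 0.723, 0.0, -0.0]
contact_force: [0.8, 0.1, 0.6]
opening: 0.702
finger_force: 0.0
```

Emit:
drive_tool --moves '[[[0,0,0],[-0.0565,-0.0102,0],0.06],[[0,0,0],[-0.05,-0.01,0],0.06],[[0,0,0],[0,0,0],0.06]]'

```text
time: 2.35
eef_pos: [0.4263, -0.2706, 0.2479]
tcp_rot: [0.692, 0.721, -0.0, -0.0]
contact_force: [-0.2, 0.1, 0.4]
opening: 0.698
finger_force: 0.0
```

```bash
python3 - <<'E'
from h import *
from plant import ctrl
for n in C:
    c=ctrl.read_camera(n); cv2.imwrite(f"pics/{n}1.png",c["image"][:,:,::-1])
s=ctrl.get_state(); print(s["eef_pos"],s["tcp_rot"],s["qpos"].round(3),s["opening"],s["contact_force"])
f=lambda c,k,a:cv2.convertScaleAbs(cv2.resize(c,None,fx=k,fy=k,interpolation=cv2.INTER_CUBIC),alpha=a)
a=f(cv2.imread("pics/top1.png")[205:275,360:440],5,1.4)
b=f(cv2.imread("pics/side1.png")[190:330,280:360],4,1.7)
o=np.zeros((580,760,3),np.uint8); o[:a.shape[0],:400]=a; o[:b.shape[0],405:405+320]=b
cv2.imwrite("pics/hover.png",o)
E
```

```text
[ 0.42681755 -0.26768693  0.24767653] [ 6.91106607e-01  7.22752308e-01  2.21156179e-04 -8.42535156e-04] [-0.762 -0.096  1.99   0.     1.249 -0.807] 0.7022274791373273 [ 0.0506008  -0.27351759 -0.47551652]
```

View pics/hover.png

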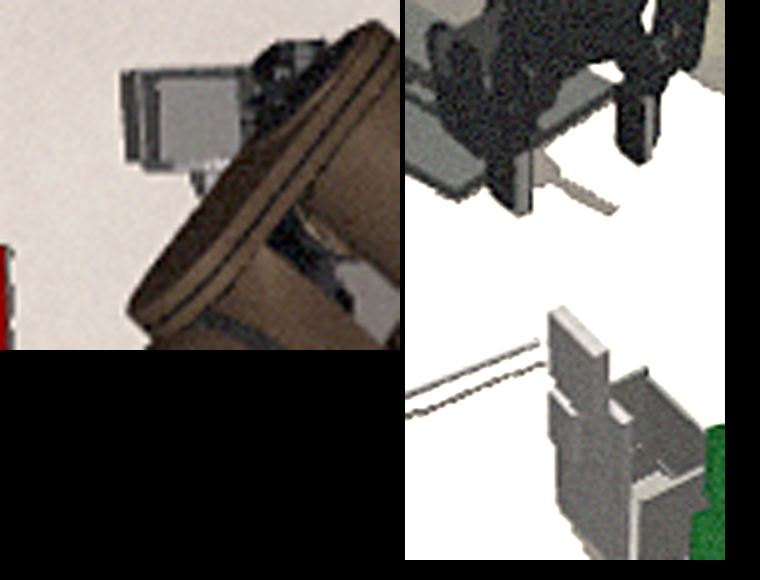

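The side picture shows the open fingers straddling the tab from above, tips at crop (520,210) and (640,160), tab top at (575,330). Descend and grip.

Emit:
drive_tool --moves '[[[0,0,0],[-0.006,-0.0015,0.03],0.06],[[0,0,0],[0,0,0.04],0.06],[[0,0,0],[0,0,0.03],0.06],[[0,0,0],[0,0,0.012],0.06],[[0,0,0],[0,0,0],0.06]]'

```text
time: 3.08
eef_pos: [0.4261, -0.2728, 0.136]
tcp_rot: [0.69, 0.724, 0.0, -0.001]
contact_force: [0.7, 0.4, 0.2]
opening: 0.704
finger_force: 0.0
```

Emit:
drive_tool --moves '[[[0,0,0],[0,0,0],0.0],[[0,0,0],[0,0,0],0.0],[[0,0,0],[0,0,0],0.0],[[0,0,0],[0,0,0],0.0],[[0,0,0],[0,0,0],0.0]]' --grip_force 80

```text
time: 3.7
eef_pos: [0.4262, -0.2745, 0.1373]
tcp_rot: [0.691, 0.723, -0.0, 0.001]
contact_force: [-1.8, -0.7, 4.0]
opening: 0.103
finger_force: 79.4
```

Emit:
drive_tool --moves '[[[0,0,0],[0,0,0],0.0],[[0,0,0],[0,0,0],0.0],[[0,0,0],[0,0,0],0.0]]'

```text
time: 4.08
eef_pos: [0.4262, -0.2745, 0.1372]
tcp_rot: [0.691, 0.723, -0.0, 0.001]
contact_force: [-2.9, 0.0, 5.4]
opening: 0.106
finger_force: 79.5
```

Gripped: the opening of about 9 mm matches the tab. Lifting, turning in line with the rail, and travelling.

Emit:
drive_tool --moves '[[[0,0,0],[0,0,-0.015],0.0],[[0,0,0],[0,0,-0.035],0.0],[[0,0,-0.078],[0,0,-0.05],0.0],[[0,0,-0.078],[0,0,-0.05],0.0],[[0,0,-0.078],[0,0,-0.05],0.0]]'

```text
time: 4.7
eef_pos: [0.4255, -0.2731, 0.337]
tcp_rot: [0.6, 0.8, 0.0, -0.001]
contact_force: [0.2, -0.7, -4.4]
opening: 0.101
finger_force: 78.3
```

Emit:
drive_tool --moves '[[[0,0,0],[0.02,0.012,0],0.0],[[0,0,0],[0.0342,0.0212,0],0.0],[[0,0,0],[0.0342,0.0212,0],0.0],[[0,0,0],[0.0342,0.0212,0],0.0],[[0,0,0],[0.0342,0.0212,0],0.0]]'

```text
time: 5.32
eef_pos: [0.4753, -0.0947, 0.3354]
tcp_rot: [0.602, 0.799, -0.0, -0.001]
contact_force: [0.2, -0.6, -2.8]
opening: 0.103
finger_force: 78.3
```

Emit:
drive_tool --moves '[[[0,0,0],[0.0342,0.0212,0],0.0],[[0,0,0],[0.0342,0.0212,0],0.0],[[0,0,0],[0.0342,0.0212,0],0.0],[[0,0,0],[0.0342,0.0212,0],0.0],[[0,0,0],[0.0342,0.0212,0],0.0]]'

```text
time: 5.95
eef_pos: [0.5297, 0.0988, 0.3354]
tcp_rot: [0.601, 0.799, -0.001, -0.001]
contact_force: [-0.0, 0.2, -3.0]
opening: 0.102
finger_force: 78.3
```

Emit:
drive_tool --moves '[[[0,0,0],[0.034,0.021,0],0.0],[[0,0,0],[0.02,0.012,0],0.0],[[0,0,0],[0,0,0],0.0],[[0,0,0],[0,0,0],0.0]]'

```text
time: 6.45
eef_pos: [0.5465, 0.1579, 0.3356]
tcp_rot: [0.601, 0.799, -0.001, -0.001]
contact_force: [-0.2, 0.7, -2.5]
opening: 0.104
finger_force: 78.4
```

Emit:
drive_tool --moves '[[[0,0,0],[0.0277,0.0195,0.01],0.0],[[0,0,0],[0,0,0.035],0.0],[[0,0,0],[0,0,0.035],0.0],[[0,0,0],[0,0,0.02],0.0],[[0,0,0],[0,0,0],0.0]]'

```text
time: 7.08
eef_pos: [0.5574, 0.1894, 0.2346]
tcp_rot: [0.602, 0.799, -0.001, -0.001]
contact_force: [-0.1, 0.0, -2.3]
opening: 0.108
finger_force: 78.4
```

```bash
python3 - <<'E'
from h import *
from plant import ctrl
for n in C:
    c=ctrl.read_camera(n); cv2.imwrite(f"pics/{n}2.png",c["image"][:,:,::-1])
s=ctrl.get_state(); e=s["eef_pos"]; print(e,s["tcp_rot"],s["contact_force"],s["wrist_torque"])
q=s["tcp_rot"]; th=2*np.arctan2(q[1],q[0])-np.pi/2
R=pickle.load(open("rail.pkl","rb"))
w=e[:2]-R[:2]; c_,s_=np.cos(R[2]),np.sin(R[2]); print("rail xy",c_*w[0]+s_*w[1],-s_*w[0]+c_*w[1],"yaw",th)
# predicted bin pose
p=np.array([e[0]+.0415*np.cos(th),e[1]+.0415*np.sin(th),th]); bz=e[2]-.1365
def draw(im,n,x,y,w,h,k):
    c=cv2.convertScaleAbs(cv2.resize(im[y:y+h,x:x+w],None,fx=k,fy=k,interpolation=cv2.INTER_CUBIC),alpha=1.6)
    def ln(P,A,B,col,dz=0):
        L=np.array([A,B])/1e3; L[:,2]+=dz
        u=((proj(n,W(P,L))+.5-[x,y])*k*16).astype(int); cv2.line(c,tuple(map(int,u[0])),tuple(map(int,u[1])),col,1,cv2.LINE_AA,4)
    for X,z in((-36,108),(-36,0),):
        ln(p,[X,-30,z],[X,30,z],(0,0,255),bz)
    ln(p,[-36,-30,0],[-36,-30,108],(0,0,255),bz); ln(p,[-36,30,0],[-36,30,108],(0,0,255),bz)
    for yy in(-11,11): ln(p,[-53,yy,74],[-53,yy,108],(255,0,255),bz)
    ln(p,[-53,-11,74],[-53,11,74],(255,0,255),bz)
    for A,B in(([30,-40],[30,40]),([30,-40],[-30,-40]),([30,40],[-30,40])):ln(p,[*A,60],[*B,60],(0,255,255),bz)
    ln(R,[-12,-125,154],[-12,125,154],(0,255,0)); ln(R,[12,-125,150],[12,125,150],(255,255,0))
    return c
a=draw(cv2.imread("pics/side2.png"),"side",215,110,130,95,6)
b=draw(cv2.imread("pics/top2.png"),"top",200,150,130,80,6)
cv2.imwrite("pics/c2.png",a); cv2.imwrite("pics/d2.png",b)
E
```

```text
[0.55885796 0.18989375 0.23776894] [6.01755145e-01 7.98680141e-01 6.28581974e-04 6.18839845e-04] [-0.18837439 -0.04581178 -2.83024105] [ 0.0024521   0.07827705 -0.00338699]
rail xy 0.010770067451232847 0.019554530247408088 yaw 0.27940204189993234
```

View pics/c2.png

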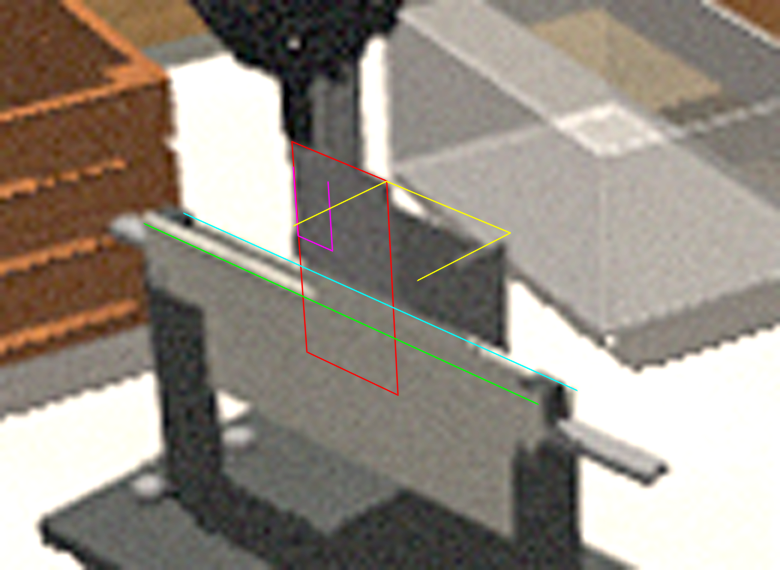

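The overlay matches the picture to about 1–2 px: plate edge predicted at 387 and seen there, rim corner (510,233) against roughly (505,240). Lowering gently.

Emit:
drive_tool --moves '[[[0,0,0],[0,0,0.01],0.0],[[0,0,0],[0,0,0.008],0.0],[[0,0,0],[0,0,0.002],0.0],[[0,0,0],[0,0,0.0],0.0]]'

```text
time: 7.68
eef_pos: [0.5581, 0.1902, 0.216]
tcp_rot: [0.601, 0.799, -0.0, -0.0]
contact_force: [0.3, 1.1, -3.3]
opening: 0.104
finger_force: 78.4
```

Emit:
drive_tool --moves '[[[0,0,0],[0,0,0.0015],0.0],[[0,0,0],[0,0,0.0015],0.0],[[0,0,0],[0,0,0.0],0.0]]'

```text
time: 8.05
eef_pos: [0.5582, 0.1902, 0.2133]
tcp_rot: [0.602, 0.799, -0.0, -0.0]
contact_force: [-0.5, 0.2, -3.4]
opening: 0.099
finger_force: 78.4
```

Emit:
drive_tool --moves '[[[0,0,0],[0,0,0.001],0.0],[[0,0,0],[0,0,0.001],0.0],[[0,0,0],[0,0,0.0],0.0]]'

```text
time: 8.43
eef_pos: [0.5581, 0.1902, 0.2112]
tcp_rot: [0.602, 0.799, -0.0, -0.0]
contact_force: [-0.4, -0.1, -2.9]
opening: 0.105
finger_force: 78.4
```

Emit:
drive_tool --moves '[[[0,0,0],[0,0,0.001],0.0],[[0,0,0],[0,0,0.001],0.0],[[0,0,0],[0,0,0.0],0.0]]'

```text
time: 8.8
eef_pos: [0.5581, 0.1902, 0.2092]
tcp_rot: [0.602, 0.799, -0.0, -0.0]
contact_force: [-0.0, -0.1, -3.1]
opening: 0.101
finger_force: 78.4
```

Emit:
drive_tool --moves '[[[0,0,0],[0,0,0.001],0.0],[[0,0,0],[0,0,0.001],0.0],[[0,0,0],[0,0,0.0],0.0]]'

```text
time: 9.18
eef_pos: [0.5581, 0.1902, 0.2071]
tcp_rot: [0.602, 0.799, -0.0, -0.0]
contact_force: [0.5, 0.7, -3.9]
opening: 0.102
finger_force: 78.4
```

Emit:
drive_tool --moves '[[[0,0,0],[0,0,0.001],0.0],[[0,0,0],[0,0,0.001],0.0],[[0,0,0],[0,0,0.0],0.0]]'

```text
time: 9.55
eef_pos: [0.5581, 0.1902, 0.2052]
tcp_rot: [0.602, 0.799, -0.0, -0.0]
contact_force: [-0.7, -1.0, -3.2]
opening: 0.107
finger_force: 78.4
```

Emit:
drive_tool --moves '[[[0,0,0],[0,0,0.001],0.0],[[0,0,0],[0,0,0.001],0.0],[[0,0,0],[0,0,0.0],0.0]]'

```text
time: 9.93
eef_pos: [0.5581, 0.1902, 0.2032]
tcp_rot: [0.602, 0.799, -0.0, -0.0]
contact_force: [-0.1, 0.2, -2.4]
opening: 0.104
finger_force: 78.4
```

Emit:
drive_tool --moves '[[[0,0,0],[0,0,0.001],0.0],[[0,0,0],[0,0,0.0005],0.0],[[0,0,0],[0,0,0.0],0.0]]'

```text
time: 10.3
eef_pos: [0.5582, 0.1902, 0.2017]
tcp_rot: [0.602, 0.799, -0.0, -0.0]
contact_force: [-0.3, 0.2, -3.1]
opening: 0.104
finger_force: 78.4
```

Emit:
drive_tool --moves '[[[0,0,0],[0,0,0.0005],0.0],[[0,0,0],[0,0,0.0005],0.0],[[0,0,0],[0,0,0.0],0.0]]'

```text
time: 10.68
eef_pos: [0.5583, 0.1902, 0.2012]
tcp_rot: [0.602, 0.799, 0.0, 0.0]
contact_force: [-0.8, -1.2, -0.9]
opening: 0.103
finger_force: 78.8
```

Light contact with the strip at TCP z ≈ 0.2015. Sliding toward rail −y.

Emit:
drive_tool --moves '[[[0,0,0],[0,0,0.0005],0.0],[[0,0,0],[-0.002,0,0],0.0],[[0,0,0],[-0.003,0,0],0.0],[[0,0,0],[-0.003,0,0],0.0]]'

```text
time: 11.18
eef_pos: [0.5609, 0.1831, 0.2012]
tcp_rot: [0.602, 0.799, 0.001, 0.0]
contact_force: [-1.6, 5.0, 3.4]
opening: 0.101
finger_force: 79.6
```

Emit:
drive_tool --moves '[[[0,0,0],[-0.003,0,0],0.0],[[0,0,0],[-0.003,0,0],0.0],[[0,0,0],[-0.003,0,0],0.0]]'

```text
time: 11.55
eef_pos: [0.5633, 0.1742, 0.2011]
tcp_rot: [0.602, 0.799, 0.001, -0.0]
contact_force: [-2.0, 5.1, 5.0]
opening: 0.101
finger_force: 79.8
```

Emit:
drive_tool --moves '[[[0,0,0],[-0.002,0,0],0.0],[[0,0,0],[-0.002,0,0],0.0]]'

```text
time: 11.8
eef_pos: [0.5643, 0.1704, 0.2011]
tcp_rot: [0.602, 0.799, 0.001, -0.0]
contact_force: [-1.2, 5.7, 4.4]
opening: 0.102
finger_force: 79.8
```

Emit:
drive_tool --moves '[[[0,0,0],[-0.002,0,-0.0003],0.0],[[0,0,0],[-0.002,0,0],0.0]]'

```text
time: 12.05
eef_pos: [0.5653, 0.1663, 0.2009]
tcp_rot: [0.602, 0.799, 0.0, -0.0]
contact_force: [-1.7, 4.5, 3.9]
opening: 0.102
finger_force: 79.6
```

Emit:
drive_tool --moves '[[[0,0,0],[-0.0015,0,0],0.0],[[0,0,0],[-0.0015,0,0],0.0]]'

```text
time: 12.3
eef_pos: [0.5654, 0.1617, 0.199]
tcp_rot: [0.601, 0.799, -0.002, 0.001]
contact_force: [0.2, -0.6, -3.1]
opening: 0.106
finger_force: 78.5
```

Emit:
drive_tool --moves '[[[0,0,0],[-0.001,0,0],0.0],[[0,0,0],[-0.001,0,0],0.0]]'

```text
time: 12.55
eef_pos: [0.5659, 0.1605, 0.1991]
tcp_rot: [0.602, 0.799, -0.001, -0.0]
contact_force: [0.4, 0.3, -3.7]
opening: 0.1
finger_force: 78.5
```

Force dropped to the bin's weight, so the nose is over the notch. Lowering in small steps.

Emit:
drive_tool --moves '[[[0,0,0],[0,0,0.0015],0.0],[[0,0,0],[0,0,0.0015],0.0],[[0,0,0],[0,0,0],0.0]]'

```text
time: 12.92
eef_pos: [0.5663, 0.1614, 0.1973]
tcp_rot: [0.601, 0.799, -0.0, -0.0]
contact_force: [0.6, 0.2, -3.0]
opening: 0.104
finger_force: 78.5
```

Emit:
drive_tool --moves '[[[0,0,0],[0,0,0.0015],0.0],[[0,0,0],[0,0,0.0015],0.0],[[0,0,0],[0,0,0],0.0]]'

```text
time: 13.3
eef_pos: [0.5663, 0.1614, 0.1944]
tcp_rot: [0.602, 0.799, -0.0, -0.0]
contact_force: [-0.4, -0.7, -3.9]
opening: 0.102
finger_force: 78.5
```

Emit:
drive_tool --moves '[[[0,0,0],[0,0,0.001],0.0],[[0,0,0],[0,0,0.001],0.0],[[0,0,0],[0,0,0],0.0]]'

```text
time: 13.68
eef_pos: [0.5664, 0.1614, 0.1925]
tcp_rot: [0.602, 0.799, -0.0, -0.0]
contact_force: [-0.4, 0.1, -3.6]
opening: 0.101
finger_force: 78.5
```

Emit:
drive_tool --moves '[[[0,0,0],[0,0,0.001],0.0],[[0,0,0],[0,0,0.001],0.0],[[0,0,0],[0,0,0],0.0]]'

```text
time: 14.05
eef_pos: [0.5664, 0.1614, 0.1905]
tcp_rot: [0.602, 0.799, -0.0, -0.0]
contact_force: [-0.1, 0.2, -2.8]
opening: 0.105
finger_force: 78.5
```

Emit:
drive_tool --moves '[[[0,0,0],[0,0,0.001],0.0],[[0,0,0],[0,0,0.001],0.0],[[0,0,0],[0,0,0],0.0]]'

```text
time: 14.42
eef_pos: [0.5664, 0.1614, 0.1885]
tcp_rot: [0.602, 0.799, -0.0, -0.0]
contact_force: [0.0, -0.1, -3.9]
opening: 0.103
finger_force: 78.5
```

Emit:
drive_tool --moves '[[[0,0,0],[0,0,0.0005],0.0],[[0,0,0],[0,0,0.0005],0.0],[[0,0,0],[0,0,0],0.0]]'

```text
time: 14.8
eef_pos: [0.5665, 0.1613, 0.1876]
tcp_rot: [0.602, 0.799, -0.0, -0.0]
contact_force: [-0.2, 0.0, -3.5]
opening: 0.101
finger_force: 78.5
```

Emit:
drive_tool --moves '[[[0,0,0],[0,0,0.0005],0.0],[[0,0,0],[0,0,0.0005],0.0],[[0,0,0],[0,0,0],0.0]]'

```text
time: 15.18
eef_pos: [0.5666, 0.1614, 0.1873]
tcp_rot: [0.601, 0.799, 0.0, 0.0]
contact_force: [-1.5, 0.3, 0.1]
opening: 0.102
finger_force: 79.0
```

Emit:
drive_tool --moves '[[[0,0,0],[0,0,0.0004],0.0],[[0,0,0],[0,0,0],0.0],[[0,0,0],[0,0,0],0.0]]'

```text
time: 15.55
eef_pos: [0.5666, 0.1614, 0.1872]
tcp_rot: [0.601, 0.799, 0.0, 0.0]
contact_force: [-4.2, -0.4, 6.1]
opening: 0.097
finger_force: 79.8
```

Home: contact is 14 mm below the strip level, with the bridge on the lip. Easing the pressure, then releasing and rising.

Emit:
drive_tool --moves '[[[0,0,0],[0,0,-0.0004],0.0],[[0,0,0],[0,0,0],0.0]]' --grip_force 20

```text
time: 15.8
eef_pos: [0.5666, 0.1614, 0.1872]
tcp_rot: [0.602, 0.799, 0.0, 0.0]
contact_force: [-4.0, -0.6, 5.5]
opening: 0.101
finger_force: 79.7
```

Emit:
drive_tool --moves '[[[0,0,0],[0,0,0],0.02],[[0,0,0],[0,0,0],0.035],[[0,0,0],[0,0,0],0.05],[[0,0,0],[0,0,0],0.05],[[0,0,0],[0,0,0],0.05]]'

```text
time: 16.42
eef_pos: [0.5665, 0.1614, 0.1866]
tcp_rot: [0.602, 0.799, 0.0, 0.0]
contact_force: [0.7, 0.1, 0.1]
opening: 0.588
finger_force: 0.0
```

Emit:
drive_tool --moves '[[[0,0,0],[0,0,-0.015],0.05],[[0,0,0],[0,0,-0.03],0.05],[[0,0,0],[0,0,-0.04],0.05],[[0,0,0],[0,0,-0.04],0.05],[[0,0,0],[0,0,0],0.05]]'

```text
time: 17.05
eef_pos: [0.5685, 0.1616, 0.318]
tcp_rot: [0.601, 0.799, 0.004, 0.004]
contact_force: [-0.1, -0.7, 0.3]
opening: 0.58
finger_force: 0.0
```

```bash
python3 - <<'E'
from h import *
from plant import ctrl
c=ctrl.read_camera("side"); im=c["image"][:,:,::-1]
s=ctrl.get_state(); print(s["time"],s["eef_pos"],s["contact_force"],s["finger_force"])
cv2.imwrite("pics/end.png",cv2.convertScaleAbs(cv2.resize(im[100:205,200:340],None,fx=5,fy=5,interpolation=cv2.INTER_CUBIC),alpha=1.6))
E
```

```text
17.1 [0.56738968 0.16152785 0.31486792] [-0.08074584  0.8299     -1.07396352] 0.0
```

View pics/end.png

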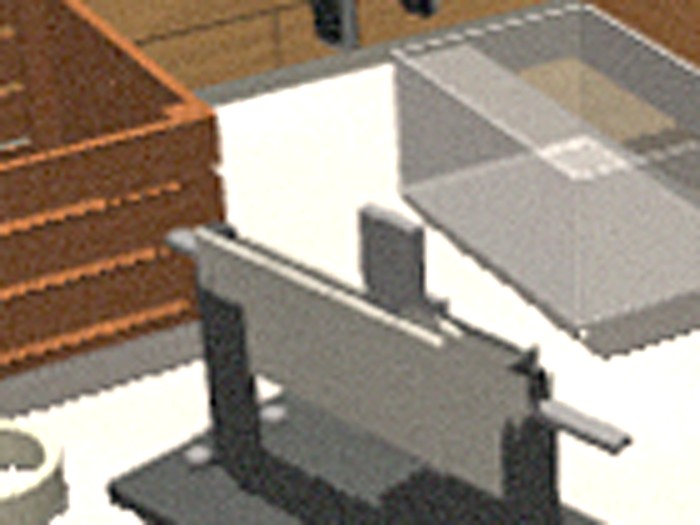

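The bin hangs upright on the far (lip) side of the rail. Its tab is at crop (390,260), the bridge is down at lip level, and the gripper is clear above. Before handing in, a short hold lets the arm settle.

Emit:
drive_tool --moves '[[[0,0,0],[0,0,-0.02],0.05],[[0,0,0],[0,0,0],0.05],[[0,0,0],[0,0,0],0.05],[[0,0,0],[0,0,0],0.05],[[0,0,0],[0,0,0],0.05]]'

```text
time: 17.73
eef_pos: [0.5663, 0.1613, 0.3309]
tcp_rot: [0.602, 0.799, -0.0, -0.0]
contact_force: [-0.6, 0.1, 0.2]
opening: 0.591
finger_force: 0.0
```

```bash
python3 -c "
from plant import ctrl
print(ctrl.sign_off())"
```

```text
the job is handed in; nothing more can be done
None
```

I hung the hook bin in the notch with its bridge on the lip, released it and backed the gripper clear, and handed the job in at 17.7 s; the sign-off returned no verdict.

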